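Stack a tin-candle insert in build order

ROBOT

A 6-joint arm with a two-finger parallel gripper is mounted at the origin on the work surface. World frame = base frame: x ahead of the robot, y to its left, z up, the work surface at z = 0. Lengths are in mm, angles in rad, forces in N, time in s.
With the tool pointing down it reaches from about 350 to 975 mm from the base axis. Payload 7.1 kg.
Tool frame: the origin (TCP) lies on the centre line of the jaws, within the pads' length; the fingertips stand 17 mm ahead of it and the grasp point (between the pads) lies 2 mm behind it; z points along the fingers, y is the direction in which the jaws open and shut (so a half turn about z gives the same grasp; the last joint's range is limited). The gripper opens to 88 mm and grips with 3 to 60 N. Pads are 20 mm wide; open, the fingers measure 115 mm over their backs; the gripper's body (75 mm by 178 mm) begins 61 mm behind the grasp point.
Start: joints at [-1.364, 0.423, 1.63, -0, 1.089, -0.019], TCP at [139.948, -609.113, 206.975] pointing down, gripper open.
Joint ranges: [-3, 3], [-0.9, 2.11], [0.09, 2.58], [-1.31, 4.45], [0.11, 2.69], [-2.54, 2.54]. Speed limits (rad/s): [2.39, 2.39, 3.01, 3.14, 3.14, 3.14].

INTERFACE

Orientations are given as a rotation vector (axis times angle).
In Python, from workcell import ctrl, imaging, workorder gives the robot as it stands. The module is installed in compiled form; this text tells all that it offers.
- The arm moves only by the shell command python3 -m crank 'ROWS' [OPENING]. ROWS is JSON, a list of rows, each an object with "travel": the shift along the tool's x, y, z as a fraction of full scale, a list of three; "turn": the turn about the tool's z as a fraction of full scale. In form: [{"travel": [dx, dy, dz], "turn": turn}, ...]. A call has 1 to 20 rows; each row shifts and turns the pose as measured when the row begins, along the tool's axes as they then stand; what a row does not reach is not made up. Full scale, the value 1, is 5 cm for a shift and 0.1 rad for a turn. A row lasts 1/10 s, in which the tool goes at most 50 mm and 8.59 degrees, less where a joint would pass 70% of its speed; a pose out of reach is approached as far as the arm can. A call with a number of a shift or a turn outside -1 to 1 is refused whole. A call with a gripper value outside its range is refused whole. OPENING is the gripper command: -1 is shut, 1 is fully open, values between are in proportion, set as the call begins (- or left out, the last holds). The fingers move at their own pace and stop on an object; the grip force is fixed at half the most. Time passes only in rows, so rows that do not move let the fingers close. It gives the time, the measured TCP pose, the force and the opening at its end, in the units of the state.
- ctrl.get_obs(): the state, without advancing time (a new reading comes with each control period).
- imaging.get_image(name): name is "scene" or "side" or "wrist"; returns the picture (420x560x3 uint8, blue, green, red); there is no depth.
- imaging.camera_info(name): a dict with "camera_matrix" (3x3 intrinsics, pixels), "rvec" (rotation vector, rad) and "tvec" (3), from world to camera coordinates, as OpenCV has them. Camera axes: x right, y down, z forward; pixel columns grow to the right and rows downward; lengths in mm; the calibration is good to about 2 mm. The wrist camera is an equidistant fisheye: a pixel r from the principal point sees the ray r / f radians off the axis. A picture is of the moment at which its call begins: read the wrist's pose just before it. camera_info takes no time and is no camera call; for the wrist camera it gives the pose at the moment of the call.
- workorder.close_job(): hands the job in, once; it reports no verdict.
The state is a dict: "t": time; "qpos": joint angles; "qvel": joint speeds; "joint_torque": joint torques, N m; "ee_pos": TCP position; "orientation": TCP orientation; "ft_force": force on the tool from outside, world axes, zero at the start; "moment": the same for the moment, N m; "width": finger opening in mm.
Only numpy, scipy, OpenCV 4.12 (cv2) and the standard library are available. Lean on these libraries where they do the work, as an engineer would, in place of code of your own. Each camera call takes 0.05 s, during which the arm holds its last target.

TASK

Build one candle insert on the round wooden stand: first put the brown cork spacer ring flat over the stand's pin, then stand the cardboard core centred on the spacer with its wooden wick up, and last lay the gold-coloured retaining ring flat on the core, around the wick. The plain wooden disc, the blue ring and the small red roll are not part of it. Let go of the finished stack and leave it standing straight.

Things in the scene. Friction and masses are not known exactly. Their poses are not given: they have to be found in the camera images.
- stand_top (a point): Holder: a fixed round wooden stand, 100 mm in diameter and 18 mm thick, lying on the table, with a steel pin 12 mm in diameter standing 12 mm up from its middle. This point is the centre of the stand's upper face, at the foot of the pin; z up.
- spacer_mid (a point): Spacer, first in the stack: a brown cork ring, 56 mm outside diameter, 34 mm hole, 20 mm thick, about 30 g, lying flat on the table. This point is its centre, half-way up (10 mm above its underside); z is its axis, up. Both sides are alike. (A pale wooden disc of the same size without a hole lies near by and is not wanted.)
- core_mid (a point): Core, second in the stack: an upright solid roll of brown cardboard, 50 mm in diameter and 44 mm high, about 60 g, with a pale square wooden wick of 10 x 10 mm that stands 20 mm out of the middle of its top. This point is the centre of the roll, 22 mm above its underside (the wick not counted); z is its axis, towards the wick, up at the start. (A smaller red roll without a wick is not wanted.)
- retainer_mid (a point): Retaining ring, last in the stack: a gold-coloured metal ring, 56 mm outside diameter, 38 mm hole, 14 mm thick, about 40 g, lying flat on the table. This point is its centre, half-way up (7 mm above its underside); z is its axis, up. Both sides are alike. (A blue plastic ring of the same size is not wanted.)
Things that resemble listed ones, but are neither listed nor needed, are in the scene too. Leave any black or orange look-alike of the part that bears spacer_mid alone.

How it is judged (in metres and radians):
On the way, in this order (a step that is already met when the one before it is completed fails the run):
1. the cork spacer lies flat on the stand, over its pin (horizontal distance between spacer_mid and stand_top below 0.014 m and z of spacer_mid in the frame of stand_top between 0.004 and 0.016 m and angle between spacer_mid's own z axis and vertical below 0.175 rad), for 0.2 s.
2. then the core stands on the spacer, wick up (all of step 1 and horizontal distance between core_mid and stand_top below 0.018 m and z of core_mid in the frame of stand_top between 0.036 and 0.048 m and angle between core_mid's own z axis and vertical below 0.175 rad), for 0.2 s.
3. then the retaining ring lies on the core, around the wick (all of step 2 and horizontal distance between retainer_mid and core_mid below 0.015 m and z of retainer_mid in the frame of stand_top between 0.065 and 0.077 m and angle between retainer_mid's own z axis and vertical below 0.175 rad), for 0.2 s.
At the end, for the whole second after the job is handed in: Spacer flat on the stand (within 14 mm of its middle), core on it, wick up (within 18 mm of the stand's middle), ring on the core around the wick (within 15 mm of the core's axis); each at its stacked height within 6 mm, tilted under 10 degrees, released and at rest (all of step 3 and linear speed of each of spacer, core, retainer below 0.02 m/s); the robot touches nothing.
It also fails if it takes over 64 s, if anything falls off the work surface, if the arm or the gripper's body presses on something with over 40 N, if the wrist force passes 120 N, or if a joint passes its speed limit or range.

## Working session

There is one attempt and no reset: what is moved stays moved. The work goes in short steps, Python scripts to look and compute and a shell command to move; the robot and the scene stay as the last step left them, time stands still between calls to the robot, and variables do not carry over. Pictures are saved under pics/ and viewed, and the job is handed in when it is done.

```bash
mkdir -p pics; cat > h.py <<'E'
import numpy as np, cv2
from workcell import ctrl, imaging, workorder
def snap(n,tag):
    ci=imaging.camera_info(n); im=imaging.get_image(n); cv2.imwrite(f'pics/{tag}.png',im); np.savez(f'pics/{tag}.npz',K=ci['camera_matrix'],r=ci['rvec'],t=ci['tvec']); return im
def load(tag):
    d=np.load(f'pics/{tag}.npz'); return d['K'],d['r'],d['t']
def ray(tag,uv,fish=False):
    K,r,t=load(tag);R,_=cv2.Rodrigues(np.array(r,float)); C=-R.T@np.array(t).reshape(3)
    x=(uv[0]-K[0,2])/K[0,0]; y=(uv[1]-K[1,2])/K[1,1]
    if fish:
        th=np.hypot(x,y); d=np.array([np.sin(th)*x/max(th,1e-9),np.sin(th)*y/max(th,1e-9),np.cos(th)])
    else: d=np.array([x,y,1.])
    return C,R.T@d
def onz(tag,uv,z,fish=False):
    C,d=ray(tag,uv,fish); return C+d*(z-C[2])/d[2]
E
python3 - <<'E'
from h import *
o=ctrl.get_obs(); print({k:np.round(v,3) for k,v in o.items()})
for n in['scene','side','wrist']:
    snap(n,n+'0'); K,r,t=load(n+'0'); print(n,K.round(1).tolist(),r.ravel().round(3),t.ravel().round(1))
E
```

```text
{'t': np.float64(0.0), 'qpos': array([-1.364,  0.424,  1.631, -0.   ,  1.089, -0.019]), 'qvel': array([ 0.   ,  0.   , -0.002,  0.   , -0.   , -0.001]), 'joint_torque': array([ 0.0000e+00, -5.4462e+01, -2.7366e+01,  6.4000e-02,  2.3000e-02,
       -0.0000e+00]), 'ee_pos': array([ 139.853, -608.577,  206.22 ]), 'orientation': array([-3.12 , -0.354,  0.   ]), 'ft_force': array([ 0.644,  0.031, -0.214]), 'moment': array([ 0.02 , -0.036, -0.006]), 'width': np.float64(87.633)}
scene [[466.7, 0.0, 279.8], [0.0, 466.7, 210.9], [0.0, 0.0, 1.0]] [ 2.027  0.84  -0.468] [-405.7 -179.6 1374.3]
side [[529.2, 0.0, 274.1], [0.0, 529.2, 214.4], [0.0, 0.0, 1.0]] [ 0.739 -2.657  1.047] [ 483.1  257.1 1106.5]
wrist [[325.2, 0.0, 283.0], [0.0, 325.2, 212.9], [0.0, 0.0, 1.0]] [-2.27   1.806  0.267] [-623.6  -35.9  390.9]
```

View pics/scene0.png

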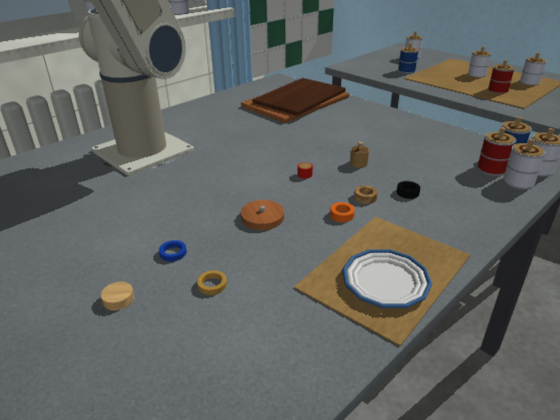

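View pics/side0.png

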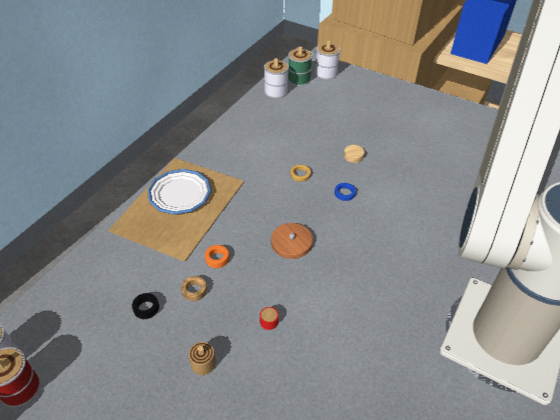

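View pics/wrist0.png

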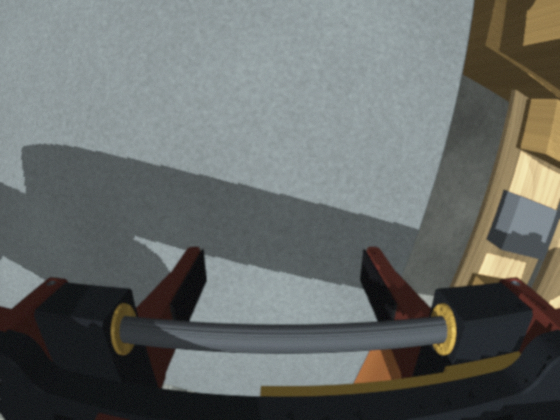

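The scene view shows the stand (262,214), cork ring (366,194), core (360,155) and gold ring (212,282). In the side view they are at (292,240), (194,288), (203,358) and (301,173). Next I measure them from filled blobs.

```bash
cat >> h.py <<'E'
def blob(im,uv,rad=45,smin=60,exclude=None):
    hsv=cv2.cvtColor(im,cv2.COLOR_BGR2HSV); m=((hsv[...,1]>smin)&(hsv[...,2]>40)).astype(np.uint8)
    if exclude is not None: m[exclude]=0
    cs,_=cv2.findContours(m,cv2.RETR_EXTERNAL,cv2.CHAIN_APPROX_NONE)
    c=min(cs,key=lambda c:(999 if len(c)<12 else 0)+np.linalg.norm(c.reshape(-1,2).mean(0)-uv))
    h=cv2.convexHull(c); M=cv2.moments(h)
    return np.array([M['m10']/M['m00'],M['m01']/M['m00']]),cv2.boundingRect(c),h
def tri(a,b):
    (C1,d1),(C2,d2)=a,b; A=np.c_[d1,-d2]; s=np.linalg.lstsq(A,C2-C1,rcond=None)[0]
    p,q=C1+s[0]*d1,C2+s[1]*d2; return (p+q)/2,np.linalg.norm(p-q)
E
python3 - <<'E'
from h import *
S=cv2.imread('pics/scene0.png');D=cv2.imread('pics/side0.png')
print(ray('scene0',(0,0))[0].round(),ray('side0',(0,0))[0].round())
for n,a,b,z in[('stand',(262,214),(292,240),10),('cork',(366,194),(194,288),10),('core',(360,157),(203,358),25),('gold',(212,282),(301,173),7),('blue',(172,250),(345,191),7),('orange',(342,212),(217,256),10),('red',(305,170),(269,318),15),('wood',(118,296),(354,154),10)]:
    u,ba,_=blob(S,a);v,bb,_=blob(D,b)
    print(n,u.round(1),ba,v.round(1),bb,onz('scene0',u,z).round(1),onz('side0',v,z).round(1),*[np.round(x,1) for x in tri(ray('scene0',u),ray('side0',v))])
E
```

```text
[1177. -579.  604.] [126. 736. 983.]
stand [261.8 214.4] (240, 200, 44, 30) [291.4 240.3] (271, 223, 42, 36) [513.9   5.8  10. ] [509.6   8.9  10. ] [510.9   7.7   7.8] 1.2
cork [365.2 194. ] (354, 185, 24, 19) [193.6 288. ] (181, 276, 26, 25) [628.4 241.7  10. ] [627.1 241.8  10. ] [627.7 241.9   9.6] 1.0
core [359.  155.3] (350, 142, 19, 26) [201.9 357.9] (189, 342, 27, 33) [508.5 372.1  25. ] [504.6 375.1  25. ] [505.9 374.7  23.1] 1.3
gold [211.4 282.1] (197, 270, 30, 25) [300.  172.7] (290, 165, 21, 17) [ 610.7 -213.3    7. ] [ 610.  -214.3    7. ] [ 610.3 -213.6    7.2] 1.1
blue [172.2 250.4] (158, 240, 29, 22) [344.7 191.2] (334, 182, 23, 19) [ 475.8 -211.     7. ] [ 474.9 -212.6    7. ] [ 475.3 -211.5    7.3] 1.7
orange [341.6 211.8] (329, 202, 26, 21) [216.5 256.1] (204, 245, 26, 24) [637. 141.  10.] [635.9 141.5  10. ] [636.3 141.4   9.5] 0.6
red [304.5 169.9] (297, 162, 16, 17) [268.7 317.8] (259, 307, 20, 23) [445.9 221.8  15. ] [442.8 223.5  15. ] [443.7 223.2  13.7] 1.3
wood [117.  295.5] (101, 281, 33, 30) [353.7 153.3] (344, 145, 21, 18) [ 519.6 -358.4   10. ] [ 518.4 -360.4   10. ] [ 518.7 -358.9   10.3] 2.0
```

```bash
cat >> h.py <<'E'
def to(*tgts):
    o=ctrl.get_obs(); R,_=cv2.Rodrigues(np.array(o['orientation'],float)); p=np.array(o['ee_pos'])
    print('t',round(float(o['t']),2),'p',p.round(1),'w',round(float(o['width']),1),'z-axis',R[:,2].round(3),'phi',round(float(np.arctan2(R[1,0],R[0,0])),3),'F',np.round(o['ft_force'],1))
    for g in tgts:
        d=R.T@(np.array(g,float)-p); print('units(50mm):',(d/50).round(3)); p=np.array(g,float)
E
python3 - <<'E'
from h import *
print('black',onz('scene0',(408,190),10).round(),onz('side0',(146,306),10).round())
to((627.7,241.8,120),(627.7,241.8,20))
E
```

```text
black [692. 330.  10.] [687. 333.  10.]
t 0.15 p [ 139.8 -608.7  206.4] w 87.9 z-axis [-0.     0.001 -1.   ] phi 0.226 F [1.  0.6 0.3]
units(50mm): [ 13.317 -14.393   1.745]
units(50mm): [-0.     0.002  2.   ]
```

```bash
python3 -m crank '[{"travel":[0.6,-0.65,0.05],"turn":0},{"travel":[0.6,-0.65,0.05],"turn":0},{"travel":[0.6,-0.65,0.05],"turn":0},{"travel":[0.6,-0.65,0.05],"turn":0},{"travel":[0.6,-0.65,0.05],"turn":0},{"travel":[0.6,-0.65,0.05],"turn":0},{"travel":[0.6,-0.65,0.05],"turn":0},{"travel":[0.6,-0.65,0.05],"turn":0},{"travel":[0.6,-0.65,0.05],"turn":0},{"travel":[0.6,-0.65,0.05],"turn":0},{"travel":[0.6,-0.65,0.05],"turn":0},{"travel":[0.6,-0.65,0.05],"turn":0},{"travel":[0.6,-0.65,0.05],"turn":0},{"travel":[0.6,-0.65,0.05],"turn":0},{"travel":[0.6,-0.65,0.05],"turn":0},{"travel":[0.6,-0.65,0.05],"turn":0}]' 1; python3 -c "
from h import *
to((627.7,241.8,120),(627.7,241.8,20))"
```

```text
t: 1.75
ee_pos: [501.8, 24.2, 163.7]
orientation: [3.121, 0.339, 0.002]
ft_force: [0.5, -0.3, -0.0]
width: 88.0
t 1.75 p [501.8  24.2 163.7] w 88.0 z-axis [ 0.002 -0.002 -1.   ] phi 0.216 F [ 0.5 -0.3 -0. ]
units(50mm): [ 3.391 -3.712  0.871]
units(50mm): [-0.003 -0.004  2.   ]
```

```bash
python3 -m crank '[{"travel":[0.6,-0.66,0.15],"turn":0},{"travel":[0.6,-0.66,0.15],"turn":0},{"travel":[0.6,-0.66,0.15],"turn":0},{"travel":[0.6,-0.66,0.15],"turn":0},{"travel":[0.6,-0.66,0.15],"turn":0},{"travel":[0.5,-0.5,0.15],"turn":0},{"travel":[0,0,0],"turn":0},{"travel":[0,0,0],"turn":0}]' 1; python3 -c "
from h import *
snap('wrist','w1')
to((627.7,241.8,120),(627.7,241.8,20))"
```

```text
t: 2.55
ee_pos: [636.4, 263.4, 113.8]
orientation: [3.12, 0.35, 0.001]
ft_force: [-0.0, -0.1, 0.4]
width: 87.9
t 2.6 p [636.3 263.2 113.9] w 87.8 z-axis [ 0.001 -0.002 -1.   ] phi 0.223 F [-0.7  0.6 -0.2]
units(50mm): [-0.262  0.379 -0.12 ]
units(50mm): [-1.e-03 -5.e-03  2.e+00]
```

View pics/w1.png

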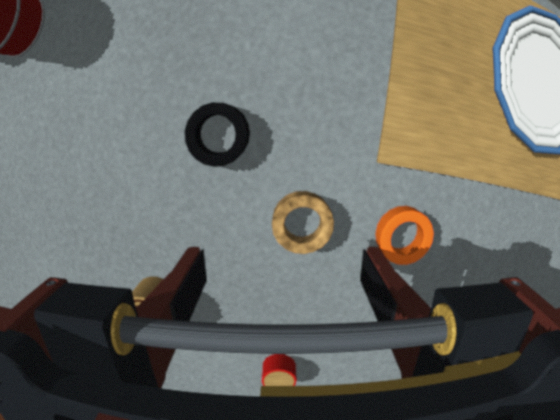

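Cork ring sits between the jaws at (302,222), with orange to the right and black behind it. I check its position from this view.

```bash
python3 -c "
from h import *
im=cv2.imread('pics/w1.png');c,b,_=blob(im,(302,222)); print(c,b,onz('w1',c,12,True).round(1))
to((627.7,241.8,60),(627.7,241.8,20))"
```

```text
[302.24785188 222.40323743] (272, 192, 62, 62) [626.3 243.6  12. ]
t 2.6 p [636.3 263.2 113.9] w 87.8 z-axis [ 0.001 -0.002 -1.   ] phi 0.223 F [-0.7  0.6 -0.2]
units(50mm): [-0.263  0.376  1.08 ]
units(50mm): [-0.001 -0.002  0.8  ]
```

Agrees to within 2 mm; I use (627,242.5).

```bash
python3 -m crank '[{"travel":[-0.13,0.18,0.4],"turn":0},{"travel":[-0.13,0.18,0.4],"turn":0},{"travel":[0,0,0.2],"turn":0},{"travel":[0,0,0],"turn":0},{"travel":[0,0,0],"turn":0}]' 1; python3 -c "
from h import *
to((627,242.5,20))"
```

```text
t: 3.1
ee_pos: [626.6, 237.6, 65.5]
orientation: [3.121, 0.342, 0.003]
ft_force: [-0.1, -0.6, 0.1]
width: 87.8
t 3.1 p [626.6 237.6  65.5] w 87.8 z-axis [ 0.002 -0.002 -1.   ] phi 0.218 F [-0.1 -0.6  0.1]
units(50mm): [ 0.027 -0.097  0.911]
```

```bash
python3 -m crank '[{"travel":[0.02,-0.05,0.3],"turn":0},{"travel":[0.01,-0.04,0.3],"turn":0},{"travel":[0,0,0.2],"turn":0},{"travel":[0,0,0.05],"turn":0},{"travel":[0,0,0],"turn":0}]' 1; python3 -c "
from h import *
to((627,242.5,20))"
```

```text
t: 3.6
ee_pos: [628.7, 243.8, 21.0]
orientation: [3.122, 0.342, 0.008]
ft_force: [-0.9, -0.6, 0.5]
width: 88.1
t 3.6 p [628.7 243.8  21. ] w 88.1 z-axis [ 0.005 -0.001 -1.   ] phi 0.219 F [-0.9 -0.6  0.5]
units(50mm): [-0.039  0.017  0.02 ]
```

```bash
python3 -m crank '[{"travel":[-0.03,0.02,0.02],"turn":0},{"travel":[0,0,0],"turn":0},{"travel":[0,0,0],"turn":0},{"travel":[0,0,0],"turn":0},{"travel":[0,0,0],"turn":0},{"travel":[0,0,0],"turn":0},{"travel":[0,0,0],"turn":0},{"travel":[0,0,0],"turn":0}]' -1; python3 -c "
from h import *
to((627,242.5,20))"
```

```text
t: 4.4
ee_pos: [628.4, 242.7, 21.5]
orientation: [3.122, 0.343, 0.012]
ft_force: [0.1, -0.3, 0.1]
width: 27.3
t 4.4 p [628.4 242.7  21.5] w 27.3 z-axis [ 0.007  0.    -1.   ] phi 0.219 F [ 0.1 -0.3  0.1]
units(50mm): [-0.028 -0.002  0.029]
```

```bash
python3 -c "
from h import *
snap('wrist','w2');a=snap('scene','s2')[120:270,250:450];b=snap('side','d2')[200:400,100:300]
cv2.imwrite('pics/c2.png',np.hstack([cv2.resize(a,(400,300)),cv2.resize(b,(300,300))]))
to()"
```

```text
t 4.55 p [628.3 242.7  21.4] w 15.2 z-axis [ 0.007 -0.    -1.   ] phi 0.219 F [0.4 0.1 0.5]
```

View pics/w2.png

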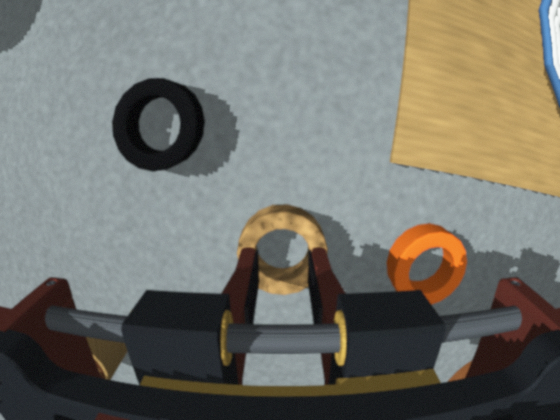

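View pics/c2.png

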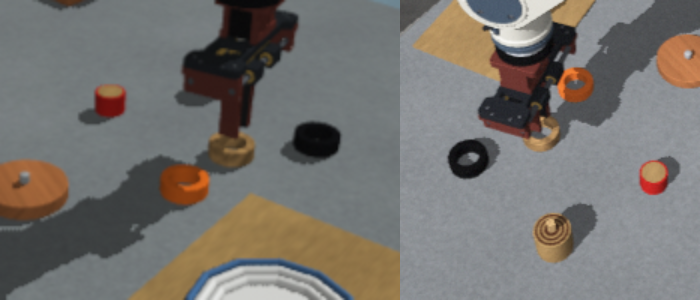

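```bash
python3 -c "
from h import *
im=cv2.imread('pics/w2.png')
# ring from visible outer top extents: cols ~238..327,row top 204 bottom 294
print('ring wrist z20',onz('w2',(283,249),18,True).round(1), ray('w2',(0,0),True)[0].round())
S=cv2.imread('pics/s2.png');D=cv2.imread('pics/d2.png')
u,b,_=blob(S,(366,197));print(u,b,onz('scene0',u,10)); v,b,_=blob(D,(194,288)); print(v,b,onz('side0',v,10))
to()
g=ctrl.get_obs()['ee_pos']
K,r,t=load('s2')
for dz in(-17,0):
  q=cv2.projectPoints(np.array([g[0],g[1],g[2]+dz]).reshape(1,3),r,t,K,None)[0];print('proj',q.ravel().round(1))
"
```

```text
ring wrist z20 [629.8 243.8  18. ] [704. 261. 200.]
[360.28457912 177.19124579] (341, 154, 36, 50) [569.36473501 299.6737853   10.        ]
[183.73604214 283.30293454] (153, 268, 54, 33) [653.59258928 242.935758    10.        ]
t 4.55 p [628.3 242.7  21.4] w 15.2 z-axis [ 0.007 -0.    -1.   ] phi 0.219 F [0.4 0.1 0.5]
proj [365.3 195.8]
proj [365.9 189.8]
```

```bash
python3 -c "
from h import *
a=cv2.imread('pics/s2.png')[165:215,330:410]
cv2.imwrite('pics/z2.png',cv2.resize(a,(800,500),interpolation=cv2.INTER_CUBIC))"
```

```text
(no output)
```

View pics/z2.png

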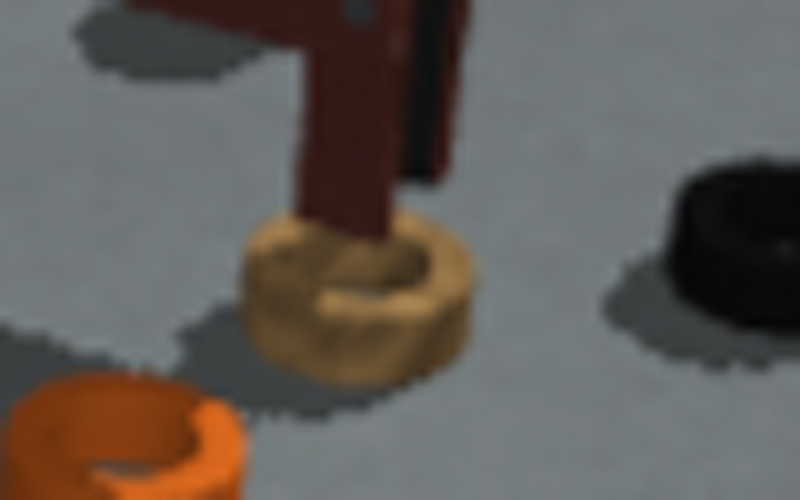

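```bash
python3 -c "
from h import *
a=cv2.imread('pics/d2.png')[240:310,150:230]
cv2.imwrite('pics/z3.png',cv2.resize(a,(640,560),interpolation=cv2.INTER_CUBIC))
g=ctrl.get_obs()['ee_pos']
K,r,t=load('d2')
for dz in(-17,0):
  q=cv2.projectPoints(np.array([g[0],g[1],g[2]+dz]).reshape(1,3),r,t,K,None)[0];print('proj',q.ravel().round(1), (q.ravel()-[150,240])*8)
"
```

```text
proj [193.2 289.5] [345.2688294  396.09859679]
proj [192.3 285.1] [338.63924015 360.49629835]
```

View pics/z3.png

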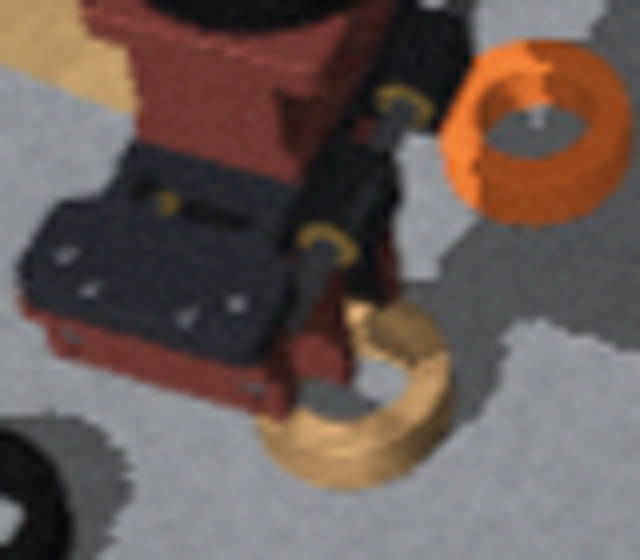

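```bash
python3 -c "
from h import *
for u in [(372,183.2),(373,183)]:
  for v in [(190.6,287.5),(193,288)]:
    print([np.round(x,1) for x in tri(ray('s2',u),ray('d2',v))])
im=cv2.imread('pics/w1.png')
"
```

```text
[array([626.7, 258.4,  32.3]), np.float64(11.1)]
[array([624.1, 257.7,  31.5]), np.float64(16.3)]
[array([627.5, 259.2,  32.8]), np.float64(13.5)]
[array([624.9, 258.6,  31.9]), np.float64(18.7)]
```

Both views show that the fingers closed above the ring, and the ring didn't move. The tips look about 20 mm higher than "17 mm ahead of the TCP" implies. I'll reopen and measure the tip height directly.

```bash
python3 -m crank '[{"travel":[0,0,0],"turn":0},{"travel":[0,0,0],"turn":0},{"travel":[0,0,0],"turn":0},{"travel":[0,0,0],"turn":0},{"travel":[0,0,0],"turn":0},{"travel":[0,0,0],"turn":0},{"travel":[0,0,0],"turn":0},{"travel":[0,0,0],"turn":0},{"travel":[0,0,0],"turn":0}]' 1; python3 -c "
from h import *
a=snap('scene','s3')[150:220,320:420]
cv2.imwrite('pics/z4.png',cv2.resize(a,(800,560),interpolation=cv2.INTER_CUBIC))
g=np.array(ctrl.get_obs()['ee_pos'])
K,r,t=load('s3')
yt=np.array([.219,-.976,0])
for s in(-44,44):
 for dz in(-17,0,10):
  q=cv2.projectPoints((g+yt*s+[0,0,dz]).reshape(1,3),r,t,K,None)[0];print(s,dz,((q.ravel()-[320,150])*8).round())
to()"
```

```text
t: 5.45
ee_pos: [628.2, 242.7, 21.2]
orientation: [3.122, 0.343, 0.011]
ft_force: [-0.2, -0.0, 0.3]
width: 83.6
-44 -17 [420. 304.]
-44 0 [425. 256.]
-44 10 [428. 228.]
44 -17 [300. 433.]
44 0 [305. 384.]
44 10 [308. 355.]
t 5.5 p [628.2 242.7  21.2] w 86.4 z-axis [ 0.007 -0.    -1.   ] phi 0.219 F [-0.2 -0.4 -0.2]
```

View pics/z4.png

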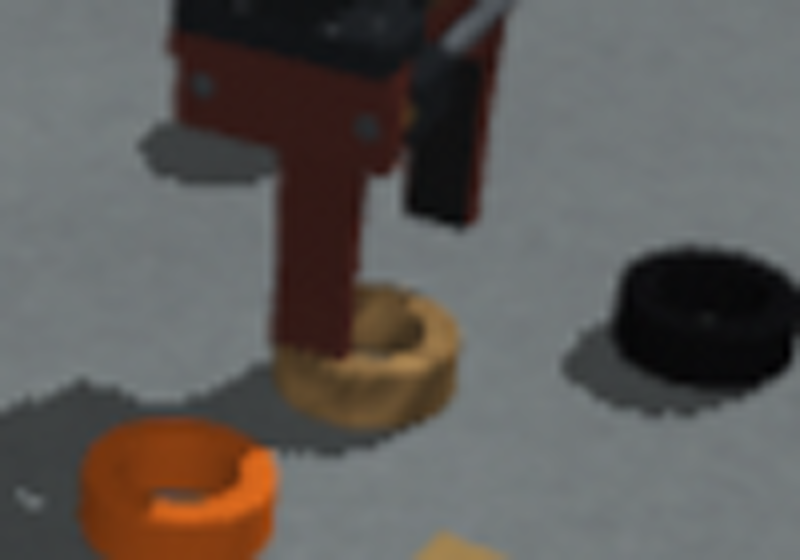

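The tips match points about 12 mm above the reported TCP, at z≈33, so reported z is about 29 mm too low relative to the tips. I'll descend in checked steps.

```bash
python3 -m crank '[{"travel":[-0.02,0,0.15],"turn":0},{"travel":[0,0,0.15],"turn":0},{"travel":[0,0,0],"turn":0},{"travel":[0,0,0],"turn":0}]' 1; python3 -c "
from h import *
a=snap('scene','s4')[150:220,320:420]
cv2.imwrite('pics/z5.png',cv2.resize(a,(800,560),interpolation=cv2.INTER_CUBIC))
to((627.5,242.5,-9))"
```

```text
t: 5.9
ee_pos: [626.9, 242.3, 4.4]
orientation: [3.122, 0.343, 0.01]
ft_force: [0.1, 0.8, -0.0]
width: 87.6
t 5.95 p [626.8 242.2   4.4] w 87.7 z-axis [ 0.006 -0.    -1.   ] phi 0.219 F [0.  0.1 0.2]
units(50mm): [ 0.014 -0.002  0.268]
```

View pics/z5.png

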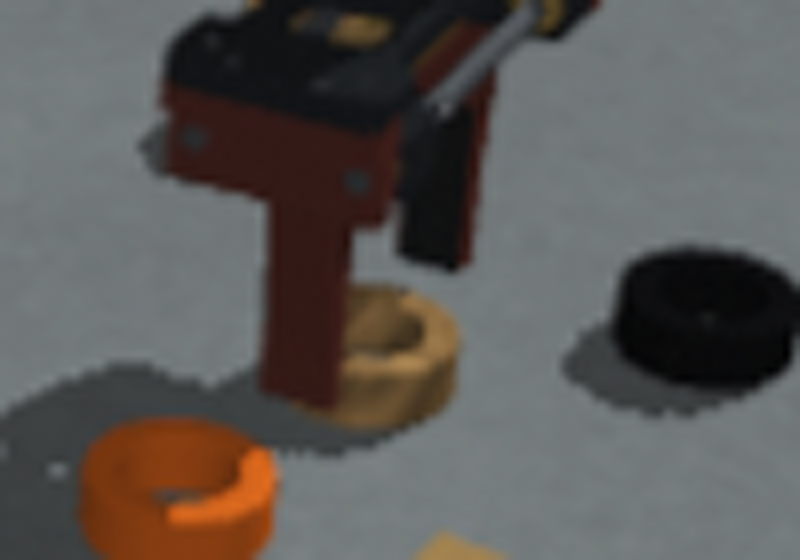

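The reported tip would now be 13 mm below the table with no contact, so the z offset is confirmed. I'll go down about 12 mm more.

```bash
python3 -m crank '[{"travel":[0.01,0,0.1],"turn":0},{"travel":[0,0,0.06],"turn":0},{"travel":[0,0,0],"turn":0},{"travel":[0,0,0],"turn":0}]' 1; python3 -c "
from h import *
a=snap('scene','s5')[150:220,320:420]
cv2.imwrite('pics/z6.png',cv2.resize(a,(800,560),interpolation=cv2.INTER_CUBIC))
to()"
```

```text
t: 6.35
ee_pos: [627.6, 242.4, -4.2]
orientation: [3.122, 0.343, 0.01]
ft_force: [-0.1, 0.9, 0.2]
width: 87.8
t 6.4 p [627.5 242.5  -4.2] w 87.9 z-axis [ 0.007 -0.    -1.   ] phi 0.219 F [0.9 0.7 0.1]
```

View pics/z6.png

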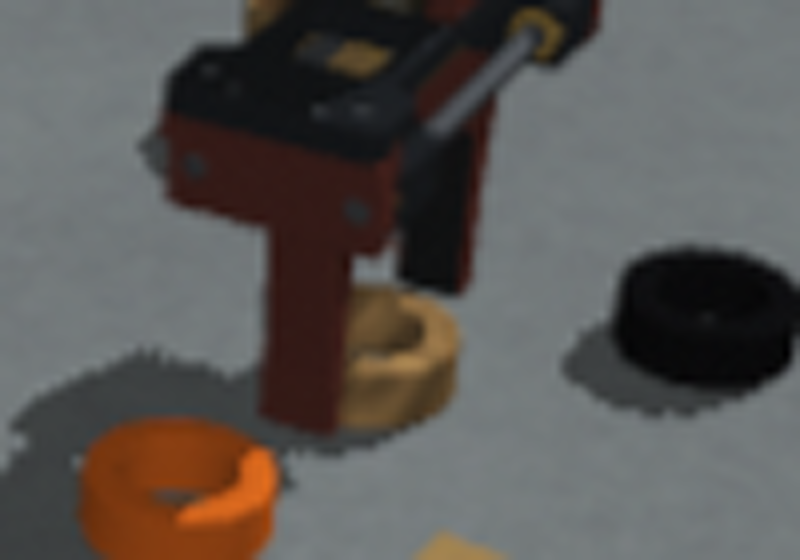

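```bash
python3 -m crank '[{"travel":[0,0,0.03],"turn":0},{"travel":[0,0,0],"turn":0},{"travel":[0,0,0],"turn":0},{"travel":[0,0,0],"turn":0},{"travel":[0,0,0],"turn":0},{"travel":[0,0,0],"turn":0},{"travel":[0,0,0],"turn":0},{"travel":[0,0,0],"turn":0}]' -1; python3 -c "
from h import *
to((627,242,100),(511,7.5,100))"
```

```text
t: 7.2
ee_pos: [627.8, 242.6, -5.4]
orientation: [3.122, 0.343, 0.011]
ft_force: [0.5, 0.8, 0.6]
width: 54.7
t 7.2 p [627.8 242.6  -5.4] w 54.7 z-axis [ 0.007 -0.    -1.   ] phi 0.219 F [0.5 0.8 0.6]
units(50mm): [-0.004  0.011 -2.107]
units(50mm): [-3.282  4.075 -0.016]
```

```bash
python3 -m crank '[{"travel":[0,0,-0.4],"turn":0},{"travel":[0,0,-0.5],"turn":0},{"travel":[0,0,-0.5],"turn":0},{"travel":[-0.2,0.2,-0.2],"turn":0},{"travel":[-0.45,0.55,0],"turn":0},{"travel":[-0.5,0.62,0],"turn":0},{"travel":[-0.5,0.62,0],"turn":0},{"travel":[-0.5,0.62,0],"turn":0},{"travel":[-0.4,0.5,0],"turn":0},{"travel":[-0.2,0.25,0],"turn":0},{"travel":[0,0,0],"turn":0},{"travel":[0,0,0],"turn":0},{"travel":[0,0,0],"turn":0}]'; python3 -c "
from h import *
snap('scene','s6');snap('wrist','w6');snap('side','d6')
to((511,7.5,40),(511,7.5,12.6))"
```

```text
t: 8.5
ee_pos: [520.2, 39.8, 73.9]
orientation: [3.122, 0.344, 0.006]
ft_force: [0.6, -0.5, -0.4]
width: 54.7
t 8.65 p [520.2  40.1  73.9] w 54.6 z-axis [ 0.004 -0.001 -1.   ] phi 0.221 F [-0.2 -0.5 -1.3]
units(50mm): [-0.323  0.595  0.677]
units(50mm): [-0.002 -0.001  0.548]
```

View pics/s6.png

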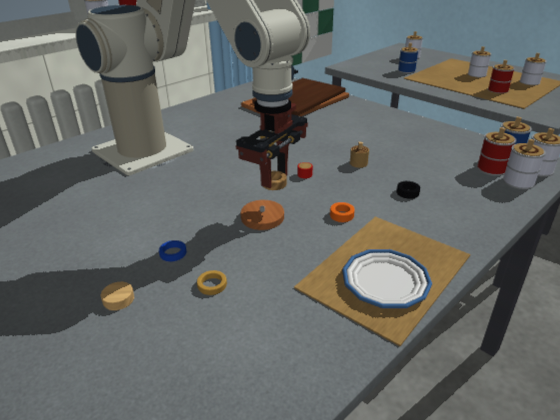

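View pics/w6.png

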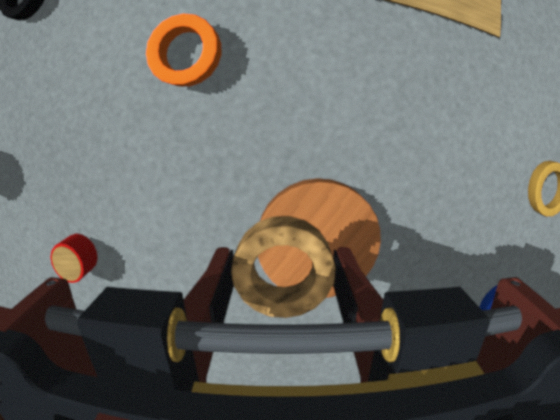

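Ring is held level. I'll verify the stand's centre from its pin in the first pictures.

```bash
python3 -c "
from h import *
for n,(x,y) in dict(scene=(262,209),side=(292,237)).items():
  im=cv2.imread(f'pics/{n}0.png');s=cv2.cvtColor(im,cv2.COLOR_BGR2HSV)
  m=(s[y-9:y+10,x-9:x+10,1]<90); ys,xs=np.nonzero(m); c=(xs.mean()+x-9,ys.mean()+y-9); print(n,m.sum(),c,onz(n+'0',c,24.5).round(1))
to((511,7.5,40),(511,7.5,13.6))"
```

```text
scene 33 (np.float64(261.4848484848485), np.float64(207.3939393939394)) [508.6  10.3  24.5]
side 30 (np.float64(291.6), np.float64(235.83333333333334)) [510.6   7.3  24.5]
t 8.65 p [520.2  40.1  73.9] w 54.6 z-axis [ 0.004 -0.001 -1.   ] phi 0.221 F [-0.2 -0.5 -1.3]
units(50mm): [-0.323  0.595  0.677]
units(50mm): [-0.002 -0.001  0.528]
```

```bash
python3 -m crank '[{"travel":[-0.11,0.2,0.2],"turn":0},{"travel":[-0.11,0.2,0.2],"turn":0},{"travel":[-0.1,0.18,0.2],"turn":0},{"travel":[0,0,0],"turn":0},{"travel":[0,0,0],"turn":0}]'; python3 -c "
from h import *
to((510.5,8,20),(510.5,8,13))"
```

```text
t: 9.15
ee_pos: [510.1, 6.5, 40.1]
orientation: [3.121, 0.349, 0.003]
ft_force: [-0.2, -0.1, -0.9]
width: 55.0
t 9.15 p [510.1   6.5  40.1] w 55.0 z-axis [ 0.002 -0.001 -1.   ] phi 0.223 F [-0.2 -0.1 -0.9]
units(50mm): [ 0.014 -0.027  0.402]
units(50mm): [-0.   -0.    0.14]
```

```bash
python3 -m crank '[{"travel":[0.01,-0.03,0.2],"turn":0},{"travel":[0,0,0.2],"turn":0},{"travel":[0,0,0.04],"turn":0},{"travel":[0,0,0],"turn":0},{"travel":[0,0,0],"turn":0}]'; python3 -c "
from h import *
a=snap('scene','s7')[160:240,220:320];b=snap('side','d7')[200:280,240:340]
cv2.imwrite('pics/z7.png',np.hstack([cv2.resize(x,(400,320),interpolation=cv2.INTER_CUBIC) for x in(a,b)]))
to((510.5,8,13))"
```

```text
t: 9.65
ee_pos: [510.7, 8.5, 16.0]
orientation: [3.121, 0.349, 0.004]
ft_force: [-0.2, -0.1, -0.8]
width: 55.0
t 9.75 p [510.8   8.5  16.3] w 54.6 z-axis [ 0.003 -0.001 -1.   ] phi 0.223 F [ 0.1  0.8 -0.9]
units(50mm): [-0.008  0.009  0.065]
```

View pics/z7.png

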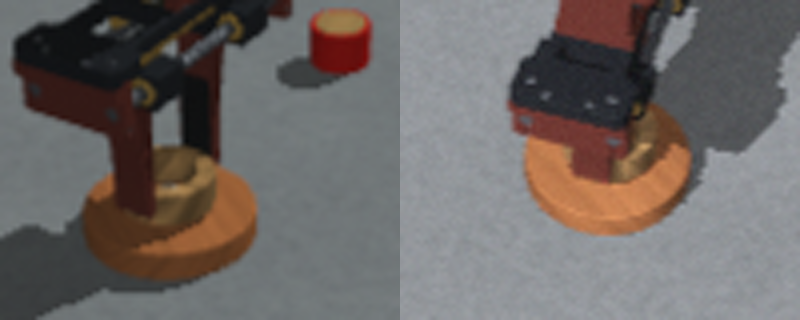

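The ring is just above the stand, around the pin. I'll lower gently and watch for contact.

```bash
python3 -m crank '[{"travel":[0,0,0.04],"turn":0},{"travel":[0,0,0.02],"turn":0},{"travel":[0,0,0],"turn":0}]'; python3 -m crank '[{"travel":[0,0,0.02],"turn":0},{"travel":[0,0,0],"turn":0}]'
```

```text
t: 10.05
ee_pos: [511.4, 8.6, 13.7]
orientation: [3.121, 0.349, 0.007]
ft_force: [0.0, 1.1, -0.3]
width: 54.7
t: 10.25
ee_pos: [511.5, 8.6, 12.8]
orientation: [3.121, 0.349, 0.007]
ft_force: [-0.8, -0.2, 0.1]
width: 55.0
```

```bash
python3 -m crank '[{"travel":[0,0,0.02],"turn":0},{"travel":[0,0,0],"turn":0}]'; python3 -m crank '[{"travel":[0,0,0],"turn":0},{"travel":[0,0,0],"turn":0},{"travel":[0,0,0],"turn":0},{"travel":[0,0,0],"turn":0},{"travel":[0,0,0],"turn":0},{"travel":[0,0,0],"turn":0},{"travel":[0,0,-0.3],"turn":0},{"travel":[0,0,-0.6],"turn":0},{"travel":[0,0,-0.8],"turn":0},{"travel":[0,0,-0.8],"turn":0},{"travel":[0,0,0],"turn":0}]' 1; python3 -c "
from h import *
a=snap('scene','s8')[160:240,220:320];b=snap('side','d8')[200:280,240:340]
cv2.imwrite('pics/z8.png',np.hstack([cv2.resize(x,(400,320),interpolation=cv2.INTER_CUBIC) for x in(a,b)]))
snap('wrist','w8')
to((505.5,374,110),(505.5,374,20))"
```

```text
t: 10.45
ee_pos: [511.8, 8.6, 12.7]
orientation: [3.121, 0.349, 0.008]
ft_force: [-0.4, -0.0, 0.7]
width: 55.4
t: 11.55
ee_pos: [510.0, 8.6, 140.2]
orientation: [3.122, 0.349, 0.001]
ft_force: [0.7, -0.4, -0.2]
width: 87.7
t 11.7 p [506.3   8.6 135.2] w 88.0 z-axis [-0.008 -0.001 -1.   ] phi 0.223 F [-0.  -0.5 -0. ]
units(50mm): [ 1.601 -7.13   0.5  ]
units(50mm): [0.015 0.002 1.8  ]
```

View pics/z8.png

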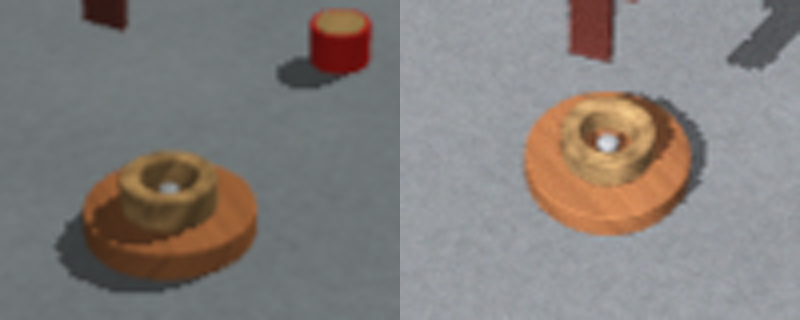

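View pics/w8.png

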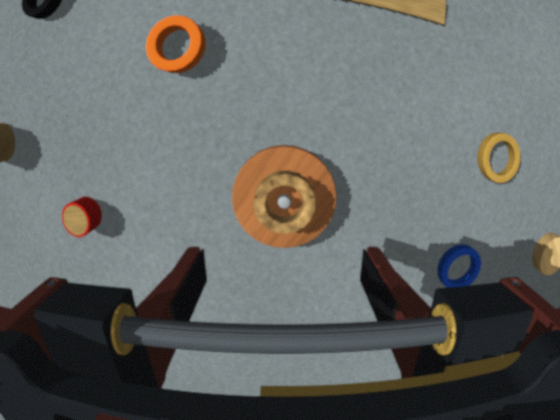

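Spacer is flat and centred round the pin: (284,201) against the stand at (284,197). Next, the core.

```bash
python3 -m crank '[{"travel":[0.15,-0.6,0.05],"turn":0},{"travel":[0.19,-0.85,0.05],"turn":0},{"travel":[0.19,-0.85,0.05],"turn":0},{"travel":[0.19,-0.85,0.05],"turn":0},{"travel":[0.19,-0.85,0.05],"turn":0},{"travel":[0.19,-0.85,0.05],"turn":0},{"travel":[0.19,-0.85,0.05],"turn":0},{"travel":[0.1,-0.6,0.05],"turn":0},{"travel":[0,-0.2,0],"turn":0},{"travel":[0,0,0],"turn":0},{"travel":[0,0,0],"turn":0},{"travel":[0,0,0],"turn":0}]' 1; python3 -c "
from h import *
snap('wrist','w9')
to((505.5,374,70),(505.5,374,2))"
```

```text
t: 12.9
ee_pos: [490.2, 345.3, 91.1]
orientation: [3.111, 0.341, -0.065]
ft_force: [-0.0, -0.6, -0.7]
width: 88.0
t 12.95 p [490.3 345.1  91.1] w 88.1 z-axis [-0.04  -0.016 -0.999] phi 0.218 F [ 1.  -0.9 -0.4]
units(50mm): [ 0.439 -0.502  0.401]
units(50mm): [ 0.058 -0.01   1.359]
```

View pics/w9.png

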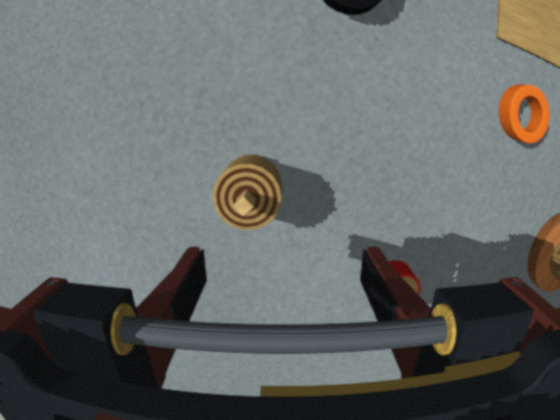

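The tool picked up a 2.5° tilt about the jaw axis in the fast move. That's tolerable, but I'll move slower. Core is at (247,193), wick (245,202). I check its position.

```bash
python3 -c "
from h import *
im=cv2.imread('pics/w9.png')
c,b,h=blob(im,(247,193),smin=70);print(c,b)
for z in (42,44,72): print(z,onz('w9',(247,196),z,True).round(1))
print('wick',onz('w9',(245,202),64,True).round(1))
print('wick scene',onz('scene0',(360.5,145),62).round(1),onz('side0',(201,349),62).round(1))
"
```

```text
[248.03226754 192.58257805] (213, 155, 69, 75)
42 [505.6 375.6  42. ]
44 [506.2 375.6  44. ]
72 [514.8 374.4  72. ]
wick [508.1 375.3  64. ]
wick scene [516.9 362.5  62. ] [502.6 374.7  62. ]
```

```bash
python3 -m crank '[{"travel":[0.15,-0.18,0],"turn":0},{"travel":[0.15,-0.18,0.05],"turn":0},{"travel":[0.12,-0.16,0.05],"turn":0},{"travel":[0,0,0],"turn":0},{"travel":[0,0,0],"turn":0}]' 1; python3 -c "
from h import *
to((506,375,70),(506,375,2))"
```

```text
t: 13.45
ee_pos: [508.2, 375.6, 85.5]
orientation: [3.112, 0.334, -0.062]
ft_force: [-0.5, 0.2, 0.4]
width: 87.7
t 13.45 p [508.2 375.6  85.5] w 87.7 z-axis [-0.038 -0.015 -0.999] phi 0.214 F [-0.5  0.2  0.4]
units(50mm): [-0.033 -0.001  0.311]
units(50mm): [ 0.055 -0.009  1.359]
```

```bash
python3 -m crank '[{"travel":[0,0,0.3],"turn":0},{"travel":[0,0,0.3],"turn":0},{"travel":[0,0,0.3],"turn":0},{"travel":[0,0,0.2],"turn":0},{"travel":[0,0,0],"turn":0},{"travel":[0,0,0],"turn":0}]' 1; python3 -c "
from h import *
snap('wrist','w10')
to((506,375,2))"
```

```text
t: 14.05
ee_pos: [504.0, 373.2, 23.6]
orientation: [3.11, 0.334, -0.068]
ft_force: [-0.8, -0.4, 0.3]
width: 88.1
t 14.1 p [503.9 373.1  23.7] w 87.5 z-axis [-0.042 -0.018 -0.999] phi 0.214 F [ 0.8 -0.1  0.4]
units(50mm): [ 0.067 -0.032  0.432]
```

View pics/w10.png

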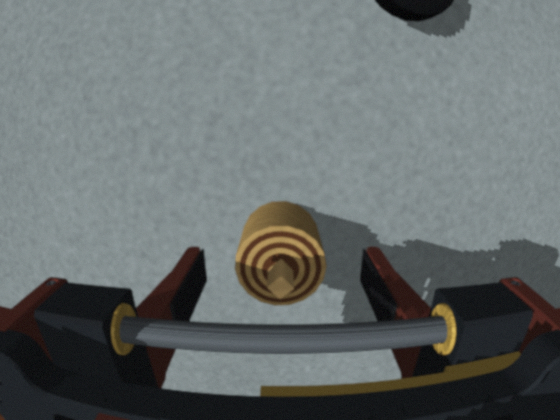

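Core is centred between the jaws (280,270).

```bash
python3 -m crank '[{"travel":[0.04,-0.02,0.2],"turn":0},{"travel":[0.03,-0.01,0.17],"turn":0},{"travel":[0,0,0],"turn":0},{"travel":[0,0,0],"turn":0}]' 1; python3 -c "
from h import *
to((506,375,2))"; python3 -m crank '[{"travel":[0,0,0],"turn":0},{"travel":[0,0,0],"turn":0},{"travel":[0,0,0],"turn":0},{"travel":[0,0,0],"turn":0},{"travel":[0,0,0],"turn":0},{"travel":[0,0,0],"turn":0},{"travel":[0,0,0],"turn":0}]' -1;  python3 -c "
from h import *
to()"
```

```text
t: 14.5
ee_pos: [507.5, 375.9, 4.7]
orientation: [3.111, 0.334, -0.064]
ft_force: [-0.1, 0.2, 0.3]
width: 87.5
t 14.5 p [507.5 375.9   4.7] w 87.5 z-axis [-0.04  -0.016 -0.999] phi 0.214 F [-0.1  0.2  0.3]
units(50mm): [-0.031  0.01   0.055]
t: 15.2
ee_pos: [508.0, 376.2, 5.7]
orientation: [3.112, 0.334, -0.062]
ft_force: [-0.1, 0.2, -0.2]
width: 49.7
t 15.2 p [508.  376.2   5.7] w 49.7 z-axis [-0.038 -0.015 -0.999] phi 0.214 F [-0.1  0.2 -0.2]
```

```bash
python3 -m crank '[{"travel":[0,0,-0.2],"turn":0},{"travel":[0,0,-0.4],"turn":0},{"travel":[0,0,-0.4],"turn":0},{"travel":[0,0,-0.3],"turn":0},{"travel":[0,0,0],"turn":0},{"travel":[-0.05,0.2,0],"turn":0},{"travel":[-0.1,0.4,0],"turn":0},{"travel":[-0.1,0.5,0],"turn":0},{"travel":[-0.1,0.5,0],"turn":0},{"travel":[-0.1,0.5,0],"turn":0},{"travel":[-0.1,0.5,0],"turn":0},{"travel":[-0.1,0.5,0],"turn":0},{"travel":[-0.1,0.5,0],"turn":0},{"travel":[-0.1,0.5,0],"turn":0},{"travel":[-0.1,0.5,0],"turn":0},{"travel":[-0.05,0.4,0],"turn":0},{"travel":[0,0.2,0],"turn":0},{"travel":[0,0,0],"turn":0},{"travel":[0,0,0],"turn":0}]' ;  python3 -c "
from h import *
to((512,8.5,65),(512,8.5,44))"
```

```text
t: 17.1
ee_pos: [501.6, 83.8, 69.4]
orientation: [3.106, 0.326, -0.099]
ft_force: [0.1, 0.1, -0.6]
width: 49.8
t 17.1 p [501.6  83.8  69.4] w 49.8 z-axis [-0.061 -0.024 -0.998] phi 0.209 F [ 0.1  0.1 -0.6]
units(50mm): [-0.103  1.515  0.112]
units(50mm): [ 0.027 -0.004  0.419]
```

```bash
python3 -m crank '[{"travel":[0,0.3,0],"turn":0},{"travel":[0,0.4,0],"turn":0},{"travel":[0,0.3,0],"turn":0},{"travel":[0,0.2,0],"turn":0},{"travel":[0,0,0],"turn":0},{"travel":[0,0,0],"turn":0}]' ;  python3 -c "
from h import *
snap('wrist','w11'); a=snap('scene','s11')[140:240,210:335];b=snap('side','d11')[180:280,230:355]
cv2.imwrite('pics/z11.png',np.hstack([cv2.resize(x,(400,320),interpolation=cv2.INTER_CUBIC) for x in(a,b)]))
to((512,8.5,65),(512,8.5,44))"
```

```text
t: 17.7
ee_pos: [515.0, 23.3, 69.6]
orientation: [3.105, 0.332, -0.099]
ft_force: [0.9, -1.0, -0.3]
width: 49.4
t 17.85 p [514.9  23.8  69.7] w 49.3 z-axis [-0.061 -0.024 -0.998] phi 0.214 F [-0.6 -0.1 -0.1]
units(50mm): [-0.115  0.286  0.104]
units(50mm): [ 0.027 -0.004  0.419]
```

View pics/z11.png

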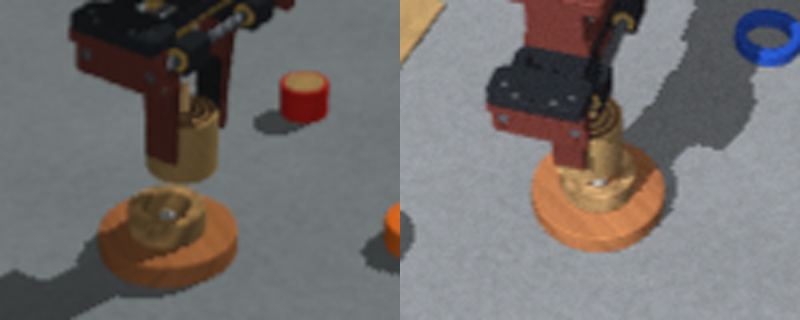

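View pics/w11.png

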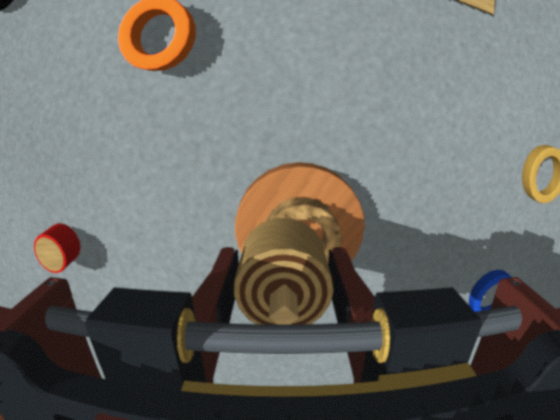

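Core is held above the spacer, about 15 mm short in y. I align it, then lower.

```bash
python3 -m crank '[{"travel":[-0.06,0.15,0],"turn":0},{"travel":[-0.05,0.13,0.05],"turn":0},{"travel":[0,0,0.05],"turn":0},{"travel":[0,0,0],"turn":0},{"travel":[0,0,0],"turn":0}]' ;  python3 -c "
from h import *
a=snap('scene','s12')[140:240,210:335];b=snap('side','d12')[180:280,230:355]
cv2.imwrite('pics/z12.png',np.hstack([cv2.resize(x,(400,320),interpolation=cv2.INTER_CUBIC) for x in(a,b)]))
to((512,8.5,50),(512,8.5,44))"
```

```text
t: 18.35
ee_pos: [511.5, 8.4, 64.7]
orientation: [3.105, 0.336, -0.1]
ft_force: [0.5, 0.4, -0.2]
width: 49.5
t 18.45 p [511.5   8.5  64.8] w 49.8 z-axis [-0.061 -0.024 -0.998] phi 0.216 F [ 0.7 -0.3  0.7]
units(50mm): [ 0.028 -0.001  0.294]
units(50mm): [ 0.008 -0.001  0.12 ]
```

View pics/z12.png

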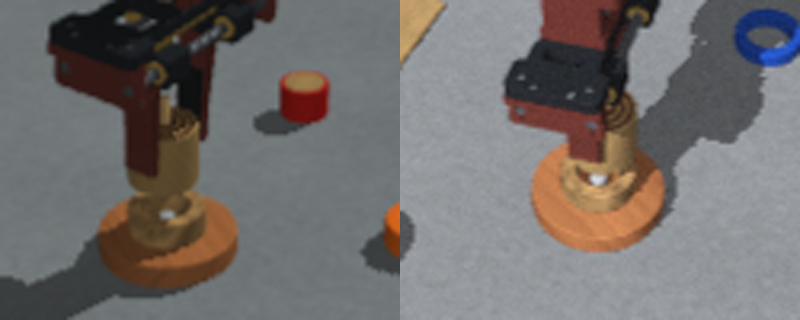

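Alignment looks within about 3 mm in both views. Lowering.

```bash
python3 -m crank '[{"travel":[0.01,0,0.15],"turn":0},{"travel":[0.01,0,0.12],"turn":0},{"travel":[0,0,0],"turn":0},{"travel":[0,0,0],"turn":0}]'; python3 -m crank '[{"travel":[0.01,0,0.08],"turn":0},{"travel":[0,0,0],"turn":0}]';  python3 -c "
from h import *
to((512,8.5,44))"
```

```text
t: 18.85
ee_pos: [511.7, 8.7, 49.8]
orientation: [3.105, 0.337, -0.1]
ft_force: [1.2, -0.1, -1.1]
width: 49.5
t: 19.05
ee_pos: [512.0, 8.8, 45.4]
orientation: [3.105, 0.337, -0.1]
ft_force: [-0.1, -0.7, -0.2]
width: 49.2
t 19.05 p [512.    8.8  45.4] w 49.2 z-axis [-0.062 -0.024 -0.998] phi 0.216 F [-0.1 -0.7 -0.2]
units(50mm): [0.001 0.006 0.029]
```

```bash
python3 -m crank '[{"travel":[0,0,0.03],"turn":0},{"travel":[0,0,0],"turn":0}]';python3 -m crank '[{"travel":[0,0,0.02],"turn":0},{"travel":[0,0,0],"turn":0}]';  python3 -c "
from h import *
a=snap('scene','s13')[140:240,210:335];b=snap('side','d13')[180:280,230:355]
cv2.imwrite('pics/z13.png',np.hstack([cv2.resize(x,(400,320),interpolation=cv2.INTER_CUBIC) for x in(a,b)]))
to((512,8.5,44))"
```

```text
t: 19.25
ee_pos: [512.1, 8.7, 44.0]
orientation: [3.105, 0.337, -0.099]
ft_force: [0.0, -0.6, 0.4]
width: 49.7
t: 19.45
ee_pos: [512.1, 8.7, 44.1]
orientation: [3.105, 0.337, -0.099]
ft_force: [0.5, 0.4, -0.5]
width: 49.3
t 19.55 p [512.1   8.7  43.9] w 49.6 z-axis [-0.061 -0.024 -0.998] phi 0.216 F [-0.9 -0.2  4.3]
units(50mm): [-0.004  0.004 -0.001]
```

View pics/z13.png

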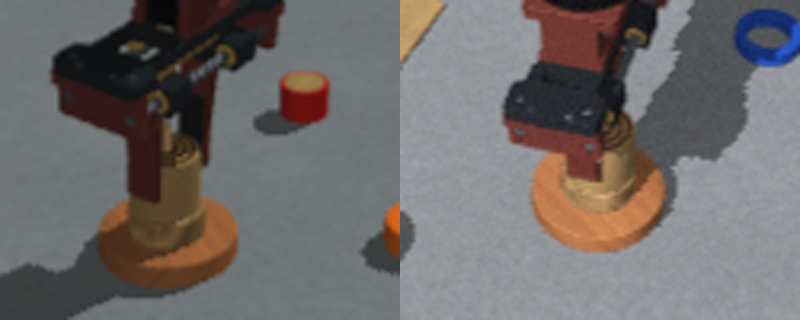

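Contact shows (4.3 N), and the core is seated on the spacer. Release and back off.

```bash
python3 -m crank '[{"travel":[0,0,0],"turn":0},{"travel":[0,0,0],"turn":0},{"travel":[0,0,0],"turn":0},{"travel":[0,0,0],"turn":0},{"travel":[0,0,0],"turn":0},{"travel":[0,0,0],"turn":0},{"travel":[0,0,0],"turn":0},{"travel":[-0.01,0,-0.2],"turn":0},{"travel":[-0.02,0,-0.4],"turn":0},{"travel":[-0.03,0,-0.5],"turn":0},{"travel":[-0.03,0,-0.5],"turn":0},{"travel":[-0.02,0,-0.4],"turn":0},{"travel":[0,0,-0.2],"turn":0},{"travel":[0,0,0],"turn":0},{"travel":[0,0,0],"turn":0}]' 1; python3 -c "
from h import *
a=snap('scene','s14')[140:240,210:335];b=snap('side','d14')[180:280,230:355]
cv2.imwrite('pics/z14.png',np.hstack([cv2.resize(x,(400,320),interpolation=cv2.INTER_CUBIC) for x in(a,b)]))
snap('wrist','w14')
to((610.3,-213.7,110),(610.3,-213.7,-5))"
```

```text
t: 21.05
ee_pos: [513.1, 10.3, 160.5]
orientation: [3.105, 0.337, -0.099]
ft_force: [-0.2, -0.5, 0.2]
width: 87.7
t 21.2 p [512.7  10.3 159.8] w 87.9 z-axis [-0.063 -0.024 -0.998] phi 0.216 F [ 0.9 -0.1 -0.2]
units(50mm): [1.011 4.785 0.977]
units(50mm): [ 0.153 -0.022  2.295]
```

View pics/z14.png

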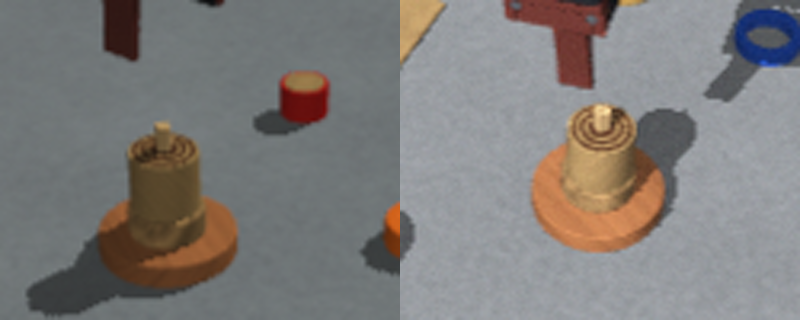

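View pics/w14.png

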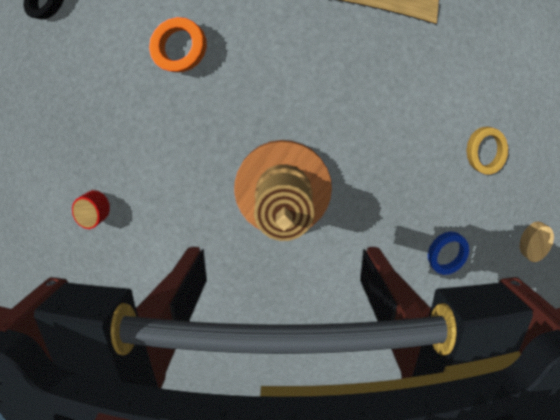

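Core stands upright on the spacer. Now the gold ring; I'll also triangulate the wick top.

```bash
python3 -c "
from h import *
print(tri(ray('s14',(260.9,179.2)),ray('d14',(293.2,213.4))))
to()" ; python3 -m crank '[{"travel":[0.05,0.3,0],"turn":0},{"travel":[0.1,0.45,0],"turn":0},{"travel":[0.1,0.5,0],"turn":0},{"travel":[0.1,0.5,0],"turn":0},{"travel":[0.1,0.5,0.1],"turn":0},{"travel":[0.1,0.5,0.1],"turn":0},{"travel":[0.1,0.5,0.1],"turn":0},{"travel":[0.1,0.4,0.1],"turn":0},{"travel":[0.05,0.2,0.1],"turn":0},{"travel":[0,0,0],"turn":0},{"travel":[0,0,0],"turn":0}]' 1; python3 -c "
from h import *
snap('wrist','w15')
to((610.3,-213.7,60),(610.3,-213.7,-5))"
```

```text
(array([511.42513422,   6.85711888, 101.20431239]), np.float64(4.061378421310496))
t 21.2 p [512.7  10.3 159.8] w 87.9 z-axis [-0.063 -0.024 -0.998] phi 0.216 F [ 0.9 -0.1 -0.2]
t: 22.3
ee_pos: [591.8, -184.0, 123.9]
orientation: [3.107, 0.339, -0.121]
ft_force: [1.3, 0.3, 0.4]
width: 87.9
t 22.35 p [ 591.7 -183.7  124. ] w 87.8 z-axis [-0.076 -0.023 -0.997] phi 0.217 F [ 0.1 -0.9  0.6]
units(50mm): [0.333 0.658 1.261]
units(50mm): [ 0.102 -0.008  1.296]
```

View pics/w15.png

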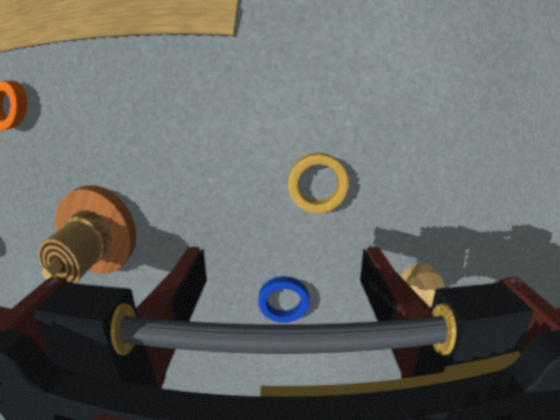

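```bash
python3 -c "
from h import *
print(onz('w15',(318.7,183.5),9,True).round(1))
im=cv2.imread('pics/w15.png');c,b,_=blob(im,(319,183));print(c,b,onz('w15',c,9,True).round(1))"; python3 -m crank '[{"travel":[0.1,0.2,0.1],"turn":0},{"travel":[0.1,0.22,0.2],"turn":0},{"travel":[0.1,0.22,0.3],"turn":0},{"travel":[0.05,0,0.3],"turn":0},{"travel":[0,0,0.2],"turn":0},{"travel":[0,0,0],"turn":0},{"travel":[0,0,0],"turn":0}]' 1; python3 -c "
from h import *
snap('wrist','w16')
to((610.3,-213.7,30),(610.3,-213.7,-5))"
```

```text
[ 609.  -213.7    9. ]
[317.59536112 182.7059938 ] (287, 153, 62, 60) [ 609.5 -212.6    9. ]
t: 23.05
ee_pos: [613.3, -211.6, 64.0]
orientation: [3.106, 0.346, -0.121]
ft_force: [0.4, 0.2, 0.3]
width: 87.8
t 23.1 p [ 613.2 -211.5   64.1] w 87.7 z-axis [-0.075 -0.023 -0.997] phi 0.222 F [-1.3  0.8 -0.5]
units(50mm): [-0.012  0.027  0.685]
units(50mm): [ 0.055 -0.004  0.698]
```

View pics/w16.png

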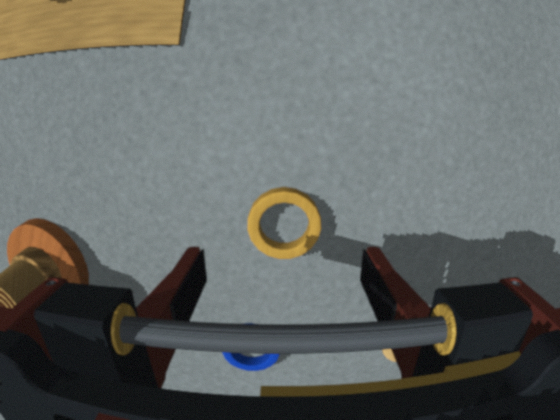

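Ring is centred at (284,223), consistent at (610,-213.5). I allow about 2 mm for the tilt and descend.

```bash
python3 -m crank '[{"travel":[0,0.02,0.3],"turn":0},{"travel":[0,0.02,0.4],"turn":0},{"travel":[0,0,0.3],"turn":0},{"travel":[0,0,0],"turn":0},{"travel":[0,0,0],"turn":0}]' 1; python3 -c "
from h import *
snap('wrist','w17')
to((608.5,-214,-5.5))"
```

```text
t: 23.6
ee_pos: [610.6, -214.5, 12.7]
orientation: [3.105, 0.347, -0.117]
ft_force: [0.6, -0.7, -0.4]
width: 87.5
t 23.65 p [ 610.4 -214.5   12.7] w 87.7 z-axis [-0.073 -0.024 -0.997] phi 0.222 F [-0.2 -0.6  0.1]
units(50mm): [-0.008 -0.02   0.365]
```

```bash
python3 -m crank '[{"travel":[0,-0.01,0.15],"turn":0},{"travel":[0,-0.01,0.1],"turn":0},{"travel":[0,0,0.04],"turn":0},{"travel":[0,0,0],"turn":0},{"travel":[0,0,0],"turn":0}]' 1; python3 -c "
from h import *
a=snap('scene','s18')[240:310,170:270]
cv2.imwrite('pics/z18.png',cv2.resize(a,(800,560),interpolation=cv2.INTER_CUBIC))
to((608.5,-214,-5.5))"
```

```text
t: 24.15
ee_pos: [610.4, -214.1, -1.2]
orientation: [3.104, 0.347, -0.113]
ft_force: [0.8, 0.2, 0.1]
width: 88.1
t 24.2 p [ 610.5 -214.1   -1.1] w 87.8 z-axis [-0.07  -0.025 -0.997] phi 0.222 F [-0.3  1.1 -0.6]
units(50mm): [-0.031 -0.012  0.09 ]
```

View pics/z18.png

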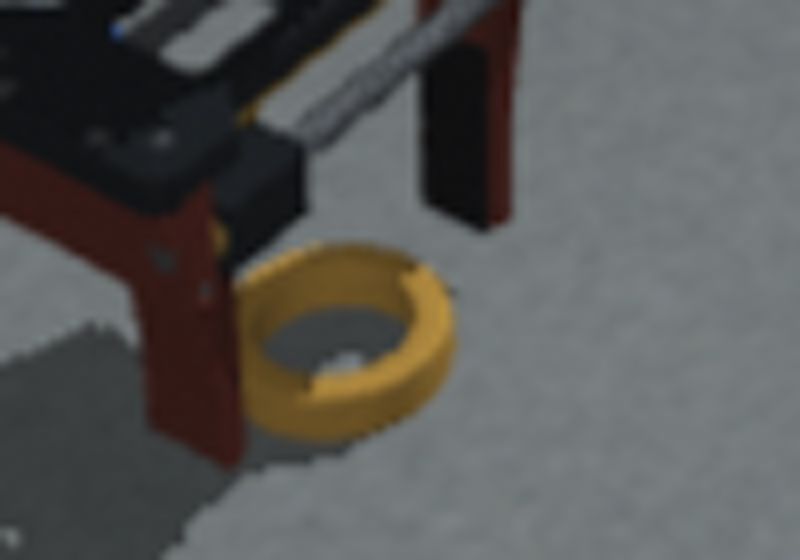

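Fingers straddle the gold ring with tips a few mm off the table. I drop about 4 mm and close.

```bash
python3 -m crank '[{"travel":[-0.03,-0.01,0.08],"turn":0},{"travel":[0,0,0],"turn":0},{"travel":[0,0,0],"turn":0}]' 1; python3 -m crank '[{"travel":[0,0,0],"turn":0},{"travel":[0,0,0],"turn":0},{"travel":[0,0,0],"turn":0},{"travel":[0,0,0],"turn":0},{"travel":[0,0,0],"turn":0},{"travel":[0,0,0],"turn":0},{"travel":[0,0,0],"turn":0}]' -1; python3 -c "
from h import *
to()"
```

```text
t: 24.5
ee_pos: [608.7, -214.1, -4.9]
orientation: [3.103, 0.347, -0.112]
ft_force: [1.2, -0.1, 0.2]
width: 87.9
t: 25.2
ee_pos: [608.9, -214.2, -4.8]
orientation: [3.103, 0.347, -0.111]
ft_force: [0.1, 0.5, -0.4]
width: 53.7
t 25.2 p [ 608.9 -214.2   -4.8] w 53.7 z-axis [-0.069 -0.025 -0.997] phi 0.222 F [ 0.1  0.5 -0.4]
```

```bash
python3 -m crank '[{"travel":[0,0,-0.1],"turn":0},{"travel":[0,0,-0.2],"turn":0},{"travel":[0,0,-0.2],"turn":0},{"travel":[0,0,0],"turn":0},{"travel":[0,0,0],"turn":0}]'; python3 -c "
from h import *
snap('wrist','w19');a=snap('scene','s19')[220:310,160:280]
cv2.imwrite('pics/z19.png',cv2.resize(a,(800,600),interpolation=cv2.INTER_CUBIC))
to()"
```

```text
t: 25.7
ee_pos: [611.2, -213.6, 23.1]
orientation: [3.103, 0.347, -0.11]
ft_force: [0.5, -0.1, -1.3]
width: 54.4
t 25.8 p [ 611.2 -213.6   22.8] w 54.0 z-axis [-0.068 -0.025 -0.997] phi 0.222 F [-0.  -0.5 -0.6]
```

View pics/z19.png

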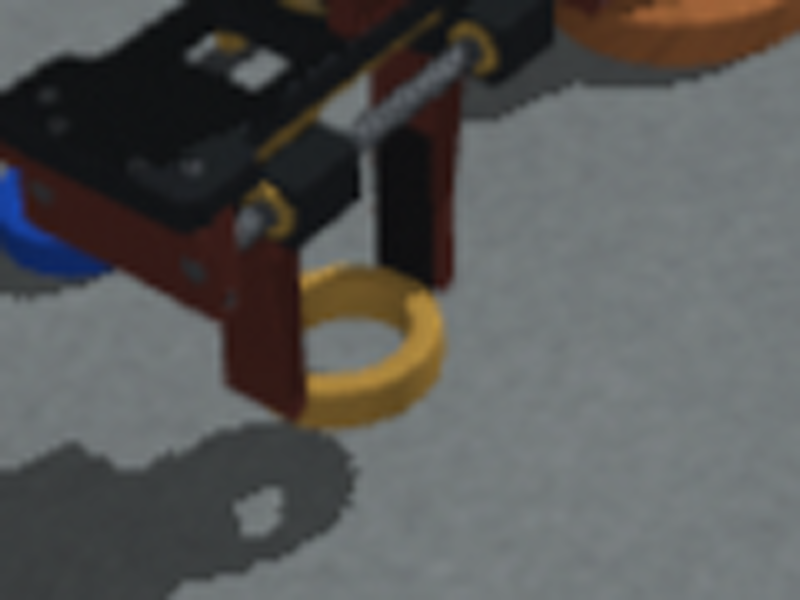

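View pics/w19.png

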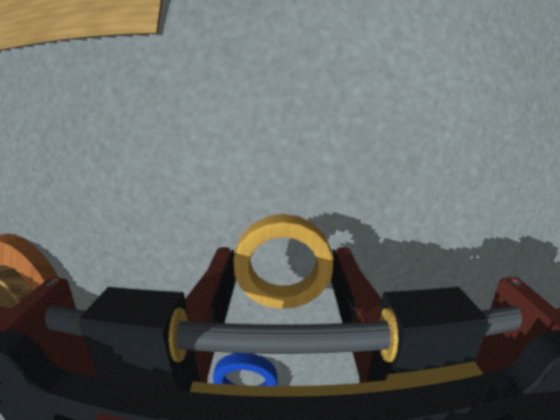

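Ring is held, maybe a little forward of the pads. I measure its offset from the TCP.

```bash
python3 -c "
from h import *
for c in [(284,261)]: print(onz('w19',c,41,True).round(1))
print('spacer held', onz('w6',(284,266),79.3+20,True).round(1),'tcp 520.2 40.1')
print('spacer placed w8', onz('w8',(284,203),38,True).round(1), 'stand', onz('w8',(284.5,196.5),18,True).round(1))
print('core placed w14: wick',onz('w14',(284,217),102,True).round(1),'top',onz('w14',(285,211),82,True).round(1),'stand',onz('w14',(283,189.5),18,True).round(1))
to((512,8.5,140))
"
```

```text
[ 616.  -212.1   41. ]
spacer held [524.4  41.3  99.3] tcp 520.2 40.1
spacer placed w8 [511.5   9.5  38. ] stand [512.4   9.1  18. ]
core placed w14: wick [513.9   9.9 102. ] top [511.7   8.3  82. ] stand [511.    9.1  18. ]
t 25.8 p [ 611.2 -213.6   22.8] w 54.0 z-axis [-0.068 -0.025 -0.997] phi 0.222 F [-0.  -0.5 -0.6]
units(50mm): [-1.121 -4.748 -2.314]
```

Consistent with a near-central grasp. Lift above the wick (underside over 112) and transport.

```bash
python3 -m crank '[{"travel":[0,0,-0.3],"turn":0},{"travel":[0,0,-0.4],"turn":0},{"travel":[0,0,-0.4],"turn":0},{"travel":[0,0,-0.4],"turn":0},{"travel":[0,0,-0.3],"turn":0},{"travel":[0,0,0],"turn":0},{"travel":[-0.05,-0.2,0],"turn":0},{"travel":[-0.1,-0.4,0],"turn":0},{"travel":[-0.1,-0.4,0],"turn":0},{"travel":[-0.1,-0.4,0],"turn":0},{"travel":[-0.1,-0.4,0],"turn":0},{"travel":[-0.1,-0.4,0],"turn":0},{"travel":[-0.1,-0.3,0],"turn":0},{"travel":[0,-0.2,0],"turn":0},{"travel":[0,0,0],"turn":0},{"travel":[0,0,0],"turn":0}]'; python3 -c "
from h import *
to((511.5,8.5,125))"
```

```text
t: 27.4
ee_pos: [545.1, -77.6, 112.8]
orientation: [3.107, 0.347, -0.132]
ft_force: [0.0, -1.1, -0.6]
width: 54.3
t 27.4 p [545.1 -77.6 112.8] w 54.3 z-axis [-0.083 -0.022 -0.996] phi 0.222 F [ 0.  -1.1 -0.6]
units(50mm): [-0.296 -1.827 -0.225]
```

```bash
python3 -m crank '[{"travel":[0,-0.1,-0.1],"turn":0},{"travel":[-0.03,-0.3,0],"turn":0},{"travel":[-0.06,-0.3,0],"turn":0},{"travel":[-0.06,-0.3,0],"turn":0},{"travel":[-0.06,-0.3,0],"turn":0},{"travel":[-0.05,-0.2,0],"turn":0},{"travel":[0,0,0],"turn":0},{"travel":[0,0,0],"turn":0}]'; python3 -c "
from h import *
snap('wrist','w20')
to((511.5,8.5,115),(511.5,8.5,80))"
```

```text
t: 28.2
ee_pos: [514.5, -1.5, 119.3]
orientation: [3.107, 0.346, -0.131]
ft_force: [0.9, 0.0, -0.3]
width: 53.8
t 28.25 p [514.5  -1.6 119.3] w 54.0 z-axis [-0.082 -0.022 -0.996] phi 0.221 F [ 0.1  0.  -0.8]
units(50mm): [-0.007 -0.211  0.085]
units(50mm): [ 0.059 -0.002  0.697]
```

```bash
python3 -m crank '[{"travel":[-0.01,-0.1,0.04],"turn":0},{"travel":[0,-0.1,0.04],"turn":0},{"travel":[0,0,0],"turn":0},{"travel":[0,0,0],"turn":0}]'; python3 -c "
from h import *
a=snap('scene','s21')[120:230,200:335];b=snap('side','d21')[170:280,230:365]
cv2.imwrite('pics/z21.png',np.hstack([cv2.resize(x,(400,326),interpolation=cv2.INTER_CUBIC) for x in(a,b)]))
snap('wrist','w21')
to((511.5,8.5,100),(511.5,8.5,80))"
```

```text
t: 28.65
ee_pos: [511.8, 7.7, 114.8]
orientation: [3.107, 0.343, -0.13]
ft_force: [0.2, -0.9, -0.4]
width: 53.8
t 28.8 p [511.9   7.6 114.8] w 54.0 z-axis [-0.081 -0.022 -0.996] phi 0.22 F [ 0.1 -0.1 -0.2]
units(50mm): [ 0.022 -0.02   0.296]
units(50mm): [ 0.034 -0.001  0.399]
```

View pics/z21.png

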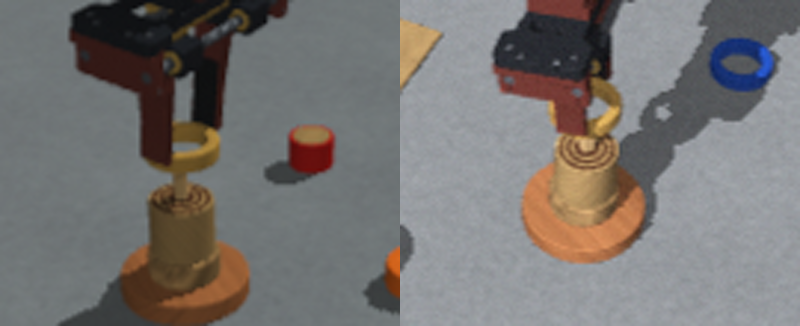

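View pics/w21.png

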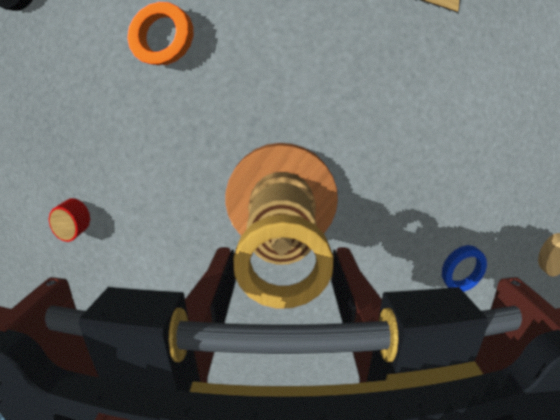

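Ring is centred above the wick in both views. Lowering.

```bash
python3 -m crank '[{"travel":[0.01,-0.01,0.15],"turn":0},{"travel":[0.01,0,0.15],"turn":0},{"travel":[0.01,0,0.1],"turn":0},{"travel":[0,0,0],"turn":0},{"travel":[0,0,0],"turn":0}]'; python3 -c "
from h import *
a=snap('scene','s22')[120:230,200:335];b=snap('side','d22')[170:280,230:365]
cv2.imwrite('pics/z22.png',np.hstack([cv2.resize(x,(400,326),interpolation=cv2.INTER_CUBIC) for x in(a,b)]))
to((511.5,8.5,78))"
```

```text
t: 29.3
ee_pos: [511.3, 7.7, 92.5]
orientation: [3.108, 0.342, -0.132]
ft_force: [-0.3, 0.5, -0.0]
width: 53.9
t 29.4 p [511.4   7.7  92.7] w 54.1 z-axis [-0.082 -0.022 -0.996] phi 0.219 F [-0.4 -0.9 -0.3]
units(50mm): [ 0.029 -0.017  0.293]
```

View pics/z22.png

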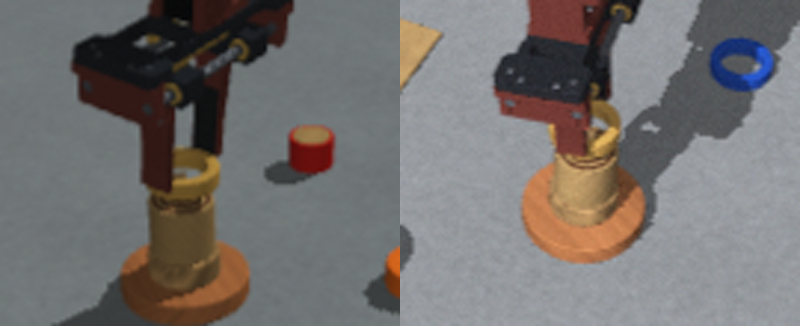

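Ring is around the wick, hovering above the core. Continue gently.

```bash
python3 -m crank '[{"travel":[0.01,-0.01,0.12],"turn":0},{"travel":[0.01,0,0.1],"turn":0},{"travel":[0,0,0],"turn":0},{"travel":[0,0,0],"turn":0}]'; python3 -m crank '[{"travel":[0,0,0.04],"turn":0},{"travel":[0,0,0],"turn":0}]';python3 -m crank '[{"travel":[0,0,0.02],"turn":0},{"travel":[0,0,0],"turn":0}]'
```

```text
t: 29.8
ee_pos: [511.8, 8.2, 81.1]
orientation: [3.107, 0.342, -0.129]
ft_force: [0.2, 0.0, -0.1]
width: 54.0
t: 30.0
ee_pos: [511.6, 8.2, 79.0]
orientation: [3.108, 0.342, -0.129]
ft_force: [0.1, -0.5, -0.6]
width: 53.8
t: 30.2
ee_pos: [511.6, 8.1, 78.0]
orientation: [3.108, 0.342, -0.129]
ft_force: [-0.4, -0.8, 0.0]
width: 53.7
```

```bash
python3 -m crank '[{"travel":[0,0,0.02],"turn":0},{"travel":[0,0,0],"turn":0}]';python3 -m crank '[{"travel":[0,0,0.02],"turn":0},{"travel":[0,0,0],"turn":0}]'; python3 -c "
from h import *
a=snap('scene','s23')[120:230,200:335];b=snap('side','d23')[170:280,230:365]
cv2.imwrite('pics/z23.png',np.hstack([cv2.resize(x,(400,326),interpolation=cv2.INTER_CUBIC) for x in(a,b)]))
to()"
```

```text
t: 30.4
ee_pos: [511.9, 8.1, 77.3]
orientation: [3.107, 0.342, -0.128]
ft_force: [-0.4, -0.6, -0.1]
width: 54.2
t: 30.6
ee_pos: [512.3, 8.0, 77.4]
orientation: [3.107, 0.342, -0.127]
ft_force: [0.5, -0.4, -0.1]
width: 54.0
t 30.7 p [512.3   8.   77.2] w 53.9 z-axis [-0.079 -0.022 -0.997] phi 0.219 F [ 0.  -0.1  3.5]
```

View pics/z23.png

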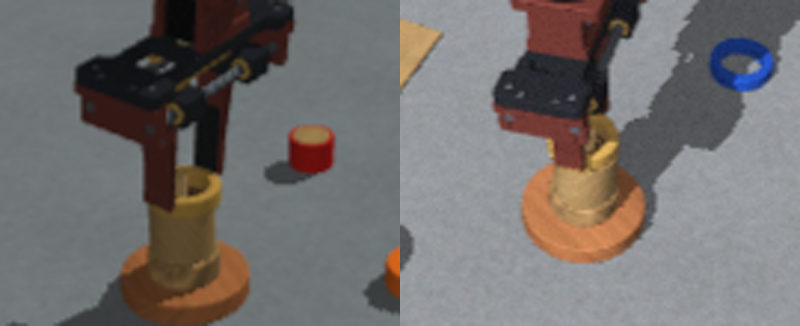

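Ring rests on the core at the expected height with 3.5 N of contact. Release, rise and check.

```bash
python3 -m crank '[{"travel":[0,0,0],"turn":0},{"travel":[0,0,0],"turn":0},{"travel":[0,0,0],"turn":0},{"travel":[0,0,0],"turn":0},{"travel":[0,0,0],"turn":0},{"travel":[0,0,0],"turn":0},{"travel":[0,0,0],"turn":0},{"travel":[-0.01,0,-0.15],"turn":0},{"travel":[-0.02,0,-0.3],"turn":0},{"travel":[-0.03,0,-0.4],"turn":0},{"travel":[-0.03,0,-0.4],"turn":0},{"travel":[-0.03,0,-0.4],"turn":0},{"travel":[0,0,-0.2],"turn":0},{"travel":[0,0,0],"turn":0},{"travel":[0,0,0],"turn":0},{"travel":[0,0,0],"turn":0},{"travel":[0,0,0],"turn":0}]' 1; python3 -c "
from h import *
a=snap('scene','s24')[120:230,200:335];b=snap('side','d24')[170:280,230:365]
cv2.imwrite('pics/z24.png',np.hstack([cv2.resize(x,(400,326),interpolation=cv2.INTER_CUBIC) for x in(a,b)]))
snap('wrist','w24')
to()"
```

```text
t: 32.4
ee_pos: [512.2, 8.8, 173.1]
orientation: [3.108, 0.342, -0.132]
ft_force: [0.4, 0.1, 0.2]
width: 88.0
t 32.55 p [512.3   8.8 173.3] w 88.1 z-axis [-0.082 -0.022 -0.996] phi 0.219 F [-0.2  0.6 -0. ]
```

View pics/z24.png

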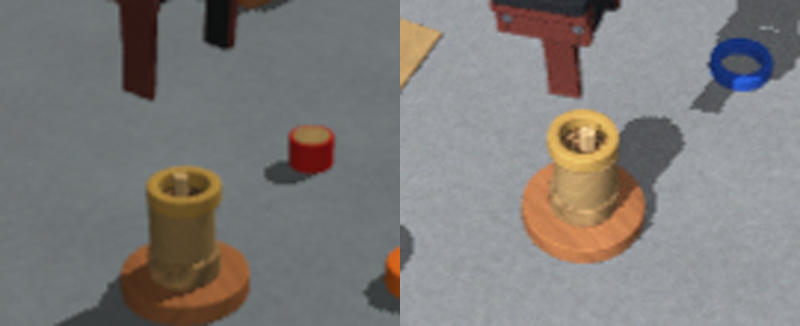

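View pics/w24.png

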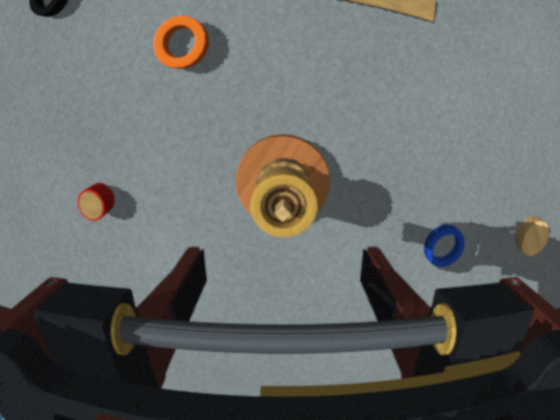

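The stack stands straight in all three views. The gold ring lies flat around the wick at (184,190) in the scene crop and (284,200) in the wrist view, and the gripper is well clear. Handing in.

```bash
python3 -c "
from h import *
print(workorder.close_job())"
```

```text
the job is handed in; nothing more can be done
None
```

I built the candle insert and handed it in at about t = 32.6 s. The cork spacer is over the pin, the core stands on it wick up, and the gold ring lies flat around the wick.

**Last checks:** After release, all three camera views show the stack upright. By eye the parts line up to within a few millimetres, and the gripper is open and about 80 mm clear of the stack. I measured the spacer and core in the wrist view after placing them. I checked the finished ring's position by eye only, and I got no verdict from the hand-in.

**What went wrong or disagreed:**
- **Fingertip height:** The first grasp closed above the cork ring without moving it. The fingertips turned out to be about 27 mm higher than the reported TCP and the stated tip length imply. I corrected grasp heights from the pictures and placing heights by relative moves and contact.
- **Tool tilt:** The tool picked up a tilt of about 4–5° about the jaw axis during transfers and kept it. The tilt was nearly the same at grasp and placing, so the parts look level.
- **Jaw readings:** On the two rings, which are 56 mm across, the gripper read about 54–55 mm. Both were held securely.

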